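# Snug down the basket keeper's wing screw

### The arm

A 7-joint arm with a two-finger parallel gripper is mounted at the origin on the work surface. World frame = base frame: x ahead of the robot, y to its left, z up, the work surface at z = 0. Lengths are in m, angles in rad, forces in N, time in s.
With the tool pointing down it reaches from about 0.4 to 0.85 m from the base axis. Payload 4.5 kg.
Tool frame: the origin (TCP) lies at the very end of the fingers, on their centre line; the grasp point (between the pads) lies hold_point_z behind it (hold_point_z is the distance from the TCP to the grasp point, in m); z points along the fingers, y is the line along which they close (so a half turn about z gives the same grasp; the last joint's range is limited). The gripper opens to 85 mm and grips with 20 to 120 N. Pads are 22 mm wide; open, the fingers measure 114 mm over their backs; the gripper's body (76 mm by 85 mm) begins 54 mm behind the grasp point. The pads swing forward as they close: fully open they stand 13 mm farther back than shut.
Start: joints at [-1.113, 0.689, -0.195, 1.565, 0.157, 0.902, -0.215], TCP at [0.257, 0.57, 0.231] pointing down, gripper open.
Joint ranges: [-3.01, 3.01], [-0.46, 2.08], [-1.47, 1.51], [0.13, 2.56], [-1, 4.14], [0.04, 2.09], [-2.66, 2.66]. Speed limits (rad/s): [2.57, 2.57, 3.14, 3.14, 3.14, 3.14, 3.14].

### API

Orientations are given as [roll, pitch, yaw] about the fixed x, y, z axes, in that order (R = Rz(yaw) Ry(pitch) Rx(roll)).
In Python, from cell import get_obs, capture, hand_in, hold_point_z gives the robot as it stands.
- The arm moves only by the shell command python3 -m creep 'ROWS' [FORCE]. ROWS is JSON, a list of rows, each a list of 5 numbers: the opening, from -1 (shut) to 1 (fully open), then the shift along the tool's x, y, z in mm, then the turn about the tool's z in degrees. In form: [[fingers, x, y, z, turn], ...]. A call has 1 to 10 rows; each row is the pose to reach, as a shift and turn from the pose commanded when the call began, along the tool's axes at that moment; what a row does not reach only later rows make up. A row lasts 1/8 s, in which the tool goes at most 62.5 mm and 10.7 degrees, less where a joint would pass 70% of its speed; a pose out of reach is approached as far as the arm can. A call with a gripper value outside its range is refused whole. The fingers move at their own pace and stop on an object; FORCE is the grip in N (left out, the last holds). Time passes only in rows, so rows that repeat a pose let the fingers close. It gives the time, the measured TCP pose, the force, the opening and the grip force at its end, in the units of the state.
- get_obs(): the state, without advancing time (a new reading comes with each control period).
- capture(name): name is "side" or "top" or "wrist"; returns a dict with "color" (480x640x3 uint8, red, green, blue), "fovy" (degrees; the focal length in pixels is half the picture's height over the tangent of half this angle, whatever the lens; pixels are square), "cx", "cy" (the principal point, pixels), "world_from_camera" (4x4, takes a point from camera to world coordinates). Camera axes: x right, y up, looking along -z (the intrinsics and any distortion apply to the point x, -y, -z); pixel columns grow to the right and rows downward; lengths in m; the calibration is good to about 2 mm. The wrist camera is an equidistant fisheye: a pixel r from the principal point sees the ray r / f radians off the axis. A picture is of the moment at which its call begins. There is no depth.
- hand_in(): hands the job in; it is judged then, once.
The state is a dict: "clock": time; "joint_pos": joint angles; "qd": joint speeds; "tau": joint torques, N m; "position": TCP position; "tool_rot": TCP orientation; "wrist_force": force on the tool from outside, world axes, zero at the start; "torque": the same for the moment, N m; "width": opening from 0.0 (shut) to 1.0 (fully open); "grasp_force": force on a finger pad.
Only numpy, scipy, OpenCV 4.12 (cv2) and the standard library are available. Lean on these libraries where they do the work, as an engineer would, in place of code of your own. Each camera call takes 0.05 s, during which the arm holds its last target. There are 200 camera calls.

### The job

The yellow toy basket is held down by two little steel keepers, and the one with the two-winged thumbscrew has worked loose. Turn that wing screw clockwise (seen from above) by stroking its wings round with the fingertips, stroke after stroke, until it is fully home and will turn no further. Only push the wings, never pinch or grip them, and leave the round knurled screw and all the other things where they are.

Things in the scene. Friction and masses are not known exactly. Their poses are not given: they have to be found in the camera images.
- basket_board: Fixed dark wooden board 250 x 360 x 18 mm with an open yellow basket on it (160 x 320 mm, rim 72 mm above the shelf). Origin: on the shelf below the middle of the basket's front wall; x points from that wall into the basket (away from the robot), y along the wall. Board: x -75 to 175 mm. Two yellow foot tabs, 28 mm wide, stick out in front at y = +95 and -95 mm, each under a steel keeper.
- wing_keeper: Fixed steel bridge with the WING screw over one of the foot tabs (left or right), 26 mm deep (x), 84 mm wide (y) at its feet. Origin: on the board's top, 18 mm above the shelf, on the vertical screw axis, 38 mm in front of the basket's wall; axes parallel to the board's. Its top is 28 mm above this origin, with a round boss (radius 9 mm) up to 32 mm.
- wing_screw (a joint): Angle of the wing screw about its vertical axis, rad: 0 = fully home (hard stop), positive = loosened (counter-clockwise from above); starts 3.2 to 5.2. Clockwise turning lowers it 4 mm a turn. At 0 wing a points along the keeper's +y axis and wing b along -y. Light friction, about 0.035 N m; it stays where it is left.
- wing_mid (a point): Point on the screw axis at mid-height of the wings; turns with the screw, y axis along wing a, -y along wing b. Steel; hub radius 8 mm; two flat upright rounded wings, 5 mm thick, reaching 32 mm from the axis and 12 mm above and below this point, which is 49 mm above the keeper's origin when home.
- wing_a_push: The half (2.5 mm thick) of wing a whose face is pushed to turn the screw clockwise; origin on the screw axis at the height of the keeper's origin when home. Rigid with the screw. Bearing firmly on both faces of one wing at once is pinching.
- wing_a_back: The other half of wing a, facing the loosening side; origin on the screw axis.
- wing_b_push: The half of wing b whose face is pushed to tighten; origin on the screw axis.
- wing_b_back: The other half of wing b; origin on the screw axis.
- knurl_screw (a joint): Angle of the round knurled screw of the other keeper, rad: 0 = tight (hard stop, as it starts), positive = loosened. To be left alone.
- knurl_mid (a point): Point on the axis of the knurled screw, mid-height of its round steel cap (radius 14 mm, 22 mm tall). Its keeper is like the other one and stands over the other foot tab, 190 mm away.
- duck: Loose yellow plastic duck rattle, about 45 x 45 mm, 55 mm tall, standing on the board between the two keepers; origin at the centre of its underside. Leave alone.
- corn: Loose silicone corn teether, 95 mm long, 34 mm thick, lying in the basket. Leave alone.
- cup: Loose steel cup, radius 36 mm, 70 mm tall, standing in the basket. Leave alone.
- saucer: Loose white ceramic saucer, radius 65 mm, 18 mm tall, on the shelf in front of the board. Leave alone.
- remote: Loose black remote control, 150 x 45 x 18 mm, on the shelf to the right of the board. Leave alone.
- jar: Loose amber glass jar, radius 32 mm, 85 mm tall, on the shelf to the left of the board. Leave alone.
- toy_ring: Loose wooden ring, radius 34 mm, 20 mm tall, on the shelf to the right of the board. Leave alone.

How it is judged:
By the outcome, as a careful person would: the job done as asked, in the order asked, and still so for the second after the job is handed in, with the robot touching nothing.
It also fails if it takes over 72 s, if anything falls off the work surface, if the arm or the gripper's body presses on something with over 40 N, if the wrist force passes 120 N, or if a joint passes its speed limit or range.

## Working session

There is one attempt and no reset: what is moved stays moved. The work goes in short steps, Python scripts to look and compute and a shell command to move; the robot and the scene stay as the last step left them, time stands still between calls to the robot, and variables do not carry over. Pictures are saved under pics/ and viewed, at most 10 in all, crops included, and the job is handed in when it is done.

```bash
ls; mkdir -p pics; python3 - <<'E'
from cell import *
import cv2,numpy as np
print(get_obs(),hold_point_z)
for n in("top","side"):
    c=capture(n);cv2.imwrite(f"pics/{n}0.png",c["color"][:,:,::-1]);print(n,c["fovy"],c["cx"],c["cy"],np.round(c["world_from_camera"],4).tolist(),c.keys())
E
```

```text
pics
{'clock': 0.0, 'joint_pos': array([-1.11318105,  0.68998275, -0.19454647,  1.5663936 ,  0.1572967 ,
        0.90250661, -0.2150994 ]), 'qd': array([ 5.90121609e-04,  1.40142997e-03, -8.26404464e-04, -5.73717062e-04,
        4.34422199e-04,  7.43661096e-05, -1.77858582e-04]), 'tau': array([ 3.08113958e-04, -5.39610779e+01, -1.26624450e+00, -1.58541816e+01,
        9.15382669e-03,  9.51078575e-03,  3.96323529e-06]), 'position': array([0.25677791, 0.56907165, 0.23047245]), 'tool_rot': array([-3.13970002e+00,  1.18145267e-04,  2.71789162e+00]), 'wrist_force': array([-0.8349465 ,  0.14628133, -0.06723888]), 'torque': array([ 0.02713007, -0.03467658,  0.00645385]), 'grasp_force': 0.0, 'width': 1.0021291771853085} 0.0187
top 44.74262930109324 317.94426945453534 251.9247205553943 [[0.0016, 0.9844, -0.1757, 0.3653], [-1.0, 0.0008, -0.005, 0.0136], [-0.0048, 0.1757, 0.9844, 1.1205], [0.0, 0.0, 0.0, 1.0]] dict_keys(['color', 'fovy', 'cx', 'cy', 'world_from_camera'])
side 55.47921043444102 316.70133167108645 242.77352354931585 [[0.9372, 0.1805, -0.2984, 0.2768], [-0.3486, 0.5115, -0.7854, -0.6689], [0.0109, 0.8401, 0.5423, 0.5668], [0.0, 0.0, 0.0, 1.0]] dict_keys(['color', 'fovy', 'cx', 'cy', 'world_from_camera'])
```

View pics/top0.png

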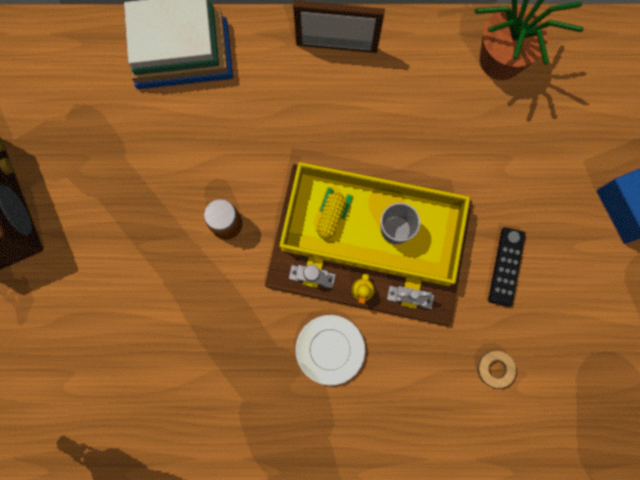

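View pics/side0.png

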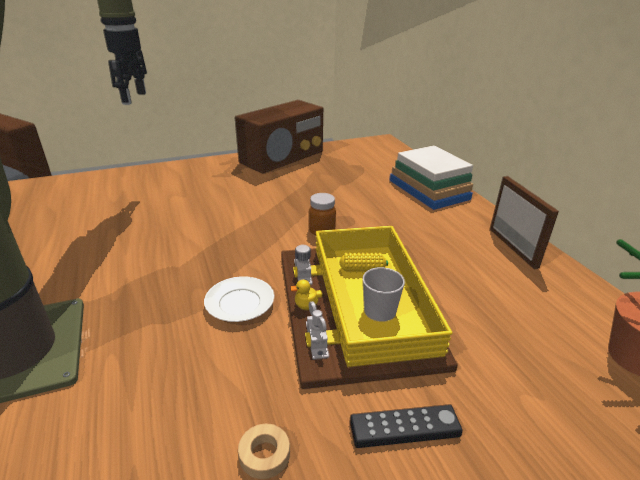

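The top view shows the wing keeper on the right at about (411,296), the knurled cap at (313,272), and the duck at (363,290) between them. In the side view the wing screw is at about (317,325).

```bash
cat > h.py <<'E'
import numpy as np,cv2
from cell import *
from scipy.spatial.transform import Rotation as R
def ray(c,u,v):
    f=240/np.tan(np.radians(c["fovy"])/2);d=np.array([(u-c["cx"])/f,-(v-c["cy"])/f,-1.])
    return d
def cast(c,u,v,z,fish=False):
    f=240/np.tan(np.radians(c["fovy"])/2);x,y=(u-c["cx"])/f,(v-c["cy"])/f
    if fish:
        r=np.hypot(x,y);d=np.array([np.sin(r)*x/r,-np.sin(r)*y/r,-np.cos(r)])
    else: d=np.array([x,-y,-1])
    T=c["world_from_camera"];d=T[:3,:3]@d;o=T[:3,3]
    return o+d*(z-o[2])/d[2]
def proj(c,p,fish=False):
    f=240/np.tan(np.radians(c["fovy"])/2);T=c["world_from_camera"]
    q=T[:3,:3].T@(np.asarray(p)-T[:3,3]);x,y,z=q[0],-q[1],-q[2]
    if fish:
        s=np.hypot(x,y);r=np.arctan2(s,z);return c["cx"]+f*r*x/s,c["cy"]+f*r*y/s
    return c["cx"]+f*x/z,c["cy"]+f*y/z
def totool(target,yaw=None):
    o=get_obs();r=R.from_euler('xyz',o["tool_rot"])
    return r.inv().apply(np.array(target)-o["position"])*1000
E
python3 - <<'E'
from h import *
c=capture("top")
w=cast(c,411,296,.07);k=cast(c,313,272,.07);print(w,k,np.hypot(*(w-k)[:2]),cast(c,363,290,.06))
d=(k-w)[:2];print("yaw",np.degrees(np.arctan2(d[1],d[0]))-90)
print(totool([w[0],w[1],.25]),np.degrees(get_obs()["tool_rot"]))
i=c["color"][250:330,280:460,::-1];cv2.imwrite("pics/topcrop.png",cv2.resize(i,(720,320),interpolation=cv2.INTER_CUBIC))
E
```

```text
[ 0.47211721 -0.14908778  0.07      ] [0.51566589 0.02787623 0.07      ] 0.18224364953721545 [ 0.484011   -0.06336983  0.06      ]
yaw -13.82508191912973
[-491.61963212 -566.32573303  -18.50686264] [-1.79920330e+02  3.31184187e-03  1.55722675e+02]
```

View pics/topcrop.png

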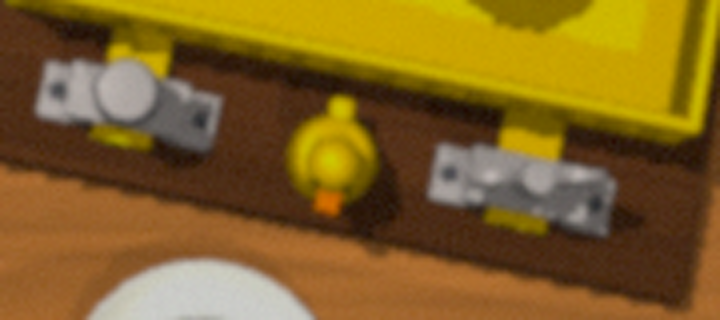

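The crop shows the hub at about (540,177), which is full-frame (415,294). The wings lie roughly along the keeper, from (480,170) to (600,190). I'll move above the screw for a wrist look.

```bash
python3 -m creep '[[1,-80,-95,-18,-5],[1,-130,-155,-18,-11],[1,-170,-200,-18,-11],[1,-210,-245,-18,-11],[1,-250,-290,-18,-11],[1,-290,-335,-18,-11],[1,-330,-380,-18,-11],[1,-370,-425,-18,-11],[1,-410,-470,-18,-11],[1,-435,-510,-18,-11]]'
python3 - <<'E'
from h import *
c=capture("top")
w=cast(c,415,294.3,.08);k=cast(c,311.8,273,.078);print(w,k,np.hypot(*(w-k)[:2]))
d=(k-w)[:2];print("yaw",np.degrees(np.arctan2(d[1],d[0]))-90)
print(totool([w[0]-.03,w[1],.2]),get_obs())
E
```

```text
clock: 1.4
position: [0.434, -0.0308, 0.2493]
tool_rot: [3.141, 0.001, 2.91]
wrist_force: [1.5, 0.6, 1.0]
width: 1.0
grasp_force: 0.0
[ 0.47415508 -0.15476588  0.08      ] [0.51269679 0.02992729 0.078     ] 0.1886717477049299
yaw -11.787307905541141
[ -36.77175892 -107.0805762    49.71060448] {'clock': 1.45, 'joint_pos': array([ 0.19289433,  0.43144762, -0.30109801,  2.07979208,  0.21458156,
        0.65865907,  1.07126841]), 'qd': array([-0.09940192, -0.01104001,  0.02742682,  0.04430344, -0.00136486,
       -0.01036863, -0.2134473 ]), 'tau': array([-11.43669516, -39.63055015, -11.42037839, -11.58517331,
        -1.80835035,  -0.44817788,   0.23412382]), 'position': array([ 0.43462937, -0.04163384,  0.24898938]), 'tool_rot': array([-3.13560883e+00,  2.16124242e-03,  2.89477175e+00]), 'wrist_force': array([ 2.00983867, -6.909036  , -0.62926548]), 'torque': array([-0.42787537, -0.08084317, -0.01141308]), 'grasp_force': 0.0, 'width': 1.0001432934367256}
```

```bash
python3 -m creep '[[-1,-15,-35,10,0],[-1,-30,-70,20,0],[-1,-35,-95,20,0],[-1,-35,-95,20,0],[-1,-35,-95,20,0],[-1,-35,-95,20,0]]'
python3 - <<'E'
from h import *
c=capture("wrist");print(np.round(c["world_from_camera"],3),c["fovy"],c["cx"],c["cy"])
w=[.474,-.155,.08];u=proj(c,w,True);print(u,get_obs()["position"],np.degrees(get_obs()["tool_rot"]),get_obs()["joint_pos"],totool(w))
u0,v0=int(max(u[0]-80,0)),int(max(u[1]-60,0));print(u0,v0)
cv2.imwrite("pics/w1.png",c["color"][:,:,::-1])
cv2.imwrite("pics/w1c.png",cv2.resize(c["color"][v0:v0+120,u0:u0+160,::-1],None,fx=5,fy=5,interpolation=cv2.INTER_CUBIC))
E
```

```text
clock: 2.2
position: [0.4457, -0.1279, 0.2294]
tool_rot: [3.141, 0.0, 2.912]
wrist_force: [-0.2, 0.6, -0.4]
width: 0.002
grasp_force: 0.0
[[ 0.227 -0.939 -0.257  0.382]
 [ 0.974  0.219  0.059 -0.113]
 [ 0.001 -0.264  0.965  0.373]
 [ 0.     0.     0.     1.   ]] 65.70646984690485 324.15757733624605 234.12604972318084
(np.float64(300.0211756072156), np.float64(256.40449412089026)) [ 0.44565275 -0.12803814  0.22941551] [1.79969457e+02 1.07386435e-02 1.66854027e+02] [ 0.38324598  0.49653243 -0.30441221  2.03338071  0.23903569  0.64468544
  1.26274766] [-33.70838084 -19.88785058 149.41124979]
220 196
```

View pics/w1c.png

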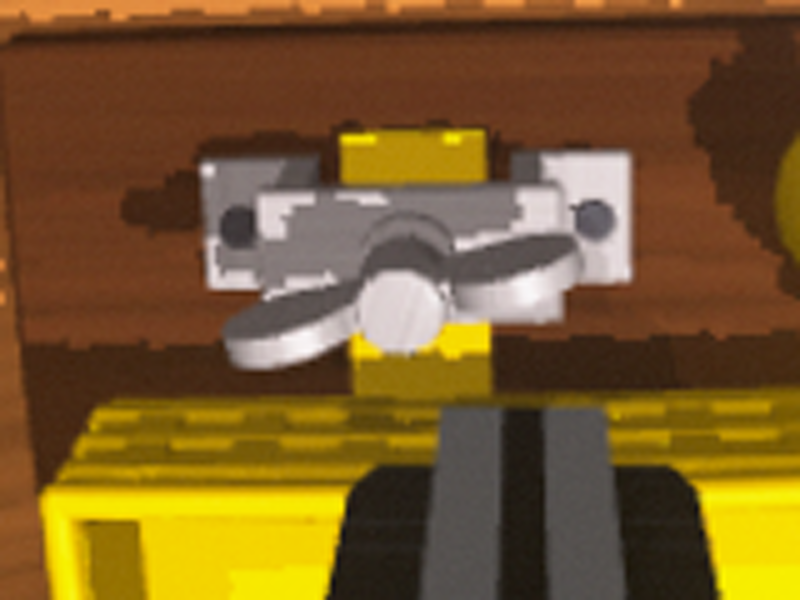

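Image right is world +y and image down is +x. The hub top is at crop (403,312), with the left wing tip at about (235,350) and the right tip at about (578,262). The wings are about 14° short of the keeper line, so the angle is about 3.4 rad and the right-hand (+y) wing is b.

```bash
cat >> h.py <<'E'
def rows(ax,ts,delta,gap,r=27.,z=None):
    """tool-frame shifts for turns ts (deg, rel. to current tool), ax = axis in tool frame mm"""
    for t in ts:
        q=np.radians(t);p=np.array([13.5+gap,r])
        print([round(float(ax[0]+np.cos(q)*p[0]-np.sin(q)*p[1]),1),round(float(ax[1]+np.sin(q)*p[0]+np.cos(q)*p[1]),1),round(t,1)])
E
python3 - <<'E'
from h import *
c=capture("wrist")
px=lambda u,v:(220+u/5,196+v/5)
hub=cast(c,*px(403,312),.083,True);e1=cast(c,*px(233,345),.072,True);e2=cast(c,*px(580,260),.072,True)
k1=cast(c,*px(238,227),.03,True);k2=cast(c,*px(594,219),.03,True)
an=lambda a,b:np.degrees(np.arctan2(-(b-a)[0],(b-a)[1]))  # ccw-from-y
print(hub,(e1+e2)/2,np.linalg.norm(e1-e2),an(e1,e2),"keeper",an(k1,k2),(k1+k2)/2,np.linalg.norm(k1-k2))
print("tool y",166.854-180, "axis tool",totool(hub))
rows(totool(hub),[-25,-14,-4,6,16,26],0,0)
print(get_obs()["position"])
E
```

```text
[ 0.47484729 -0.15474347  0.083     ] [ 0.47689749 -0.1557303   0.072     ] 0.06204670266322193 1.4082783689378462 keeper -11.76374823317074 [ 0.47481558 -0.1556474   0.03      ] 0.0689627683486104
tool y -13.145999999999987 axis tool [-34.45919934 -19.17271732 146.39001217]
[-10.8, -0.4, -25]
[-14.8, 3.8, -14]
[-19.1, 6.8, -4]
[-23.9, 9.1, 6]
[-28.9, 10.5, 16]
[-34.2, 11.0, 26]
[ 0.44562709 -0.12827504  0.22939217]
```

```bash
python3 -m creep '[[-1,-5,-3,40,-10],[-1,-5,-3,85,-20],[-1,-5,-3,125,-25],[-1,-5,-3,150,-25],[-1,-5,-3,163,-25],[-1,-5,-3,163,-25],[-1,-5,-3,163,-25]]'
python3 - <<'E'
from h import *
c=capture("wrist");o=get_obs();print(o["position"],np.degrees(o["tool_rot"]),o["wrist_force"])
cv2.imwrite("pics/w2.png",cv2.resize(c["color"][150:400,160:480,::-1],None,fx=2.4,fy=2.4))
a=totool([.4749,-.1552,.066]);print(a);rows(a,[0,10,20,30,40,50],0,0)
E
```

```text
clock: 3.18
position: [0.4501, -0.1332, 0.0668]
tool_rot: [-3.141, 0.001, -2.937]
wrist_force: [-0.1, 0.3, 0.6]
width: -0.001
grasp_force: 0.0
[ 0.45019584 -0.13334253  0.06691785] [-1.79981216e+02  7.45060079e-02 -1.68267588e+02] [-0.51390068 -0.89389792  0.38757799]
[-19.7423073  -26.42388119   0.95218552]
[-6.2, 0.6, 0]
[-11.1, 2.5, 10]
[-16.3, 3.6, 20]
[-21.6, 3.7, 30]
[-26.8, 2.9, 40]
[-31.7, 1.3, 50]
```

View pics/w2.png

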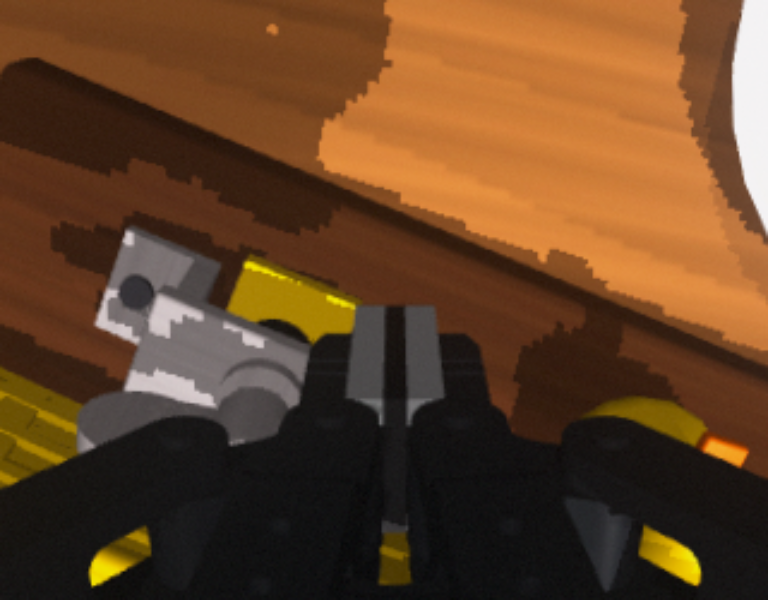

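The fingertips stand in front of wing b and the duck is clear to the right at (640,420). Stroke 1 pushes wing b round.

```bash
python3 -m creep '[[-1,-6,1,0,0],[-1,-11,2,0,10],[-1,-16,4,0,20],[-1,-19,4,0,25],[-1,-22,4,0,30],[-1,-24,3,0,35],[-1,-27,3,0,40],[-1,-29,2,0,45],[-1,-32,1,0,50],[-1,-32,1,0,50]]'
python3 - <<'E'
from h import *
o=get_obs();print(o["position"],np.degrees(o["tool_rot"]),o["wrist_force"],o["torque"],o["joint_pos"][6])
E
```

```text
clock: 4.47
position: [0.4812, -0.1255, 0.0666]
tool_rot: [3.141, 0.0, 2.475]
wrist_force: [-0.5, 1.8, -0.1]
width: -0.004
grasp_force: 0.4
[ 0.4812319  -0.12546618  0.06655195] [1.79950756e+02 7.12531080e-03 1.41793040e+02] [-0.52037738  1.83197311 -0.10819268] [ 0.15302473  0.0412075  -0.0154561 ] 0.9142562376379735
```

```bash
python3 -m creep '[[-1,8,0,0,0],[-1,15,0,-15,0],[-1,15,0,-55,0],[-1,15,0,-75,-10],[-1,15,0,-75,-20],[-1,15,0,-75,-30],[-1,15,0,-75,-40],[-1,15,0,-75,-50],[-1,15,0,-75,-60],[-1,15,0,-75,-70]]' >/dev/null; python3 -m creep '[[-1,0,0,0,-10],[-1,0,0,0,-20],[-1,0,0,0,-30],[-1,0,0,0,-40],[-1,0,0,0,-50],[-1,0,0,0,-60],[-1,0,0,0,-70],[-1,0,0,0,-80],[-1,0,0,0,-90],[-1,0,0,0,-100]]'
python3 - <<'E'
from h import *
c=capture("top");o=get_obs();print(o["position"],np.degrees(o["tool_rot"]),o["wrist_force"],o["joint_pos"][6])
a=totool([.4749,-.1552,.066]);print(a);rows(a,[-15,-10],0,7)
c=capture("wrist")
cv2.imwrite("pics/w3.png",cv2.resize(c["color"][150:400,160:480,::-1],None,fx=2.4,fy=2.4))
E
```

```text
clock: 6.98
position: [0.4601, -0.1056, 0.1326]
tool_rot: [3.14, -0.022, -0.88]
wrist_force: [6.1, 58.7, 103.4]
width: 0.004
grasp_force: 0.0
[ 0.45322545 -0.11154087  0.12382329] [178.7250971   -0.97972884 -50.36302125] [ -5.42152553  -8.95916119 -12.04483387] 2.6543581931268534
[46.45298883  9.85231247 58.85992085]
[73.2, 30.6, -15]
[71.3, 32.9, -10]
```

View pics/w3.png

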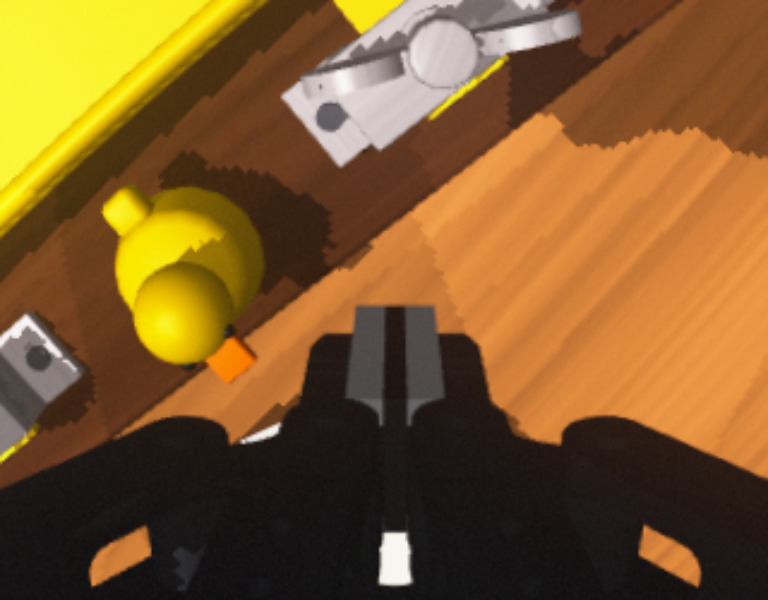

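The view shows the wing screw undisturbed at (445,55), the duck still standing at (190,270), and the tool clear. But joint 7 is at its limit, so I'll check the state.

```bash
python3 -m creep '[[-1,0,0,0,0],[-1,0,0,0,0]]'; python3 - <<'E'
from h import *
o=get_obs();print(o["joint_pos"],o["qd"],o["position"],np.degrees(o["tool_rot"]),o["wrist_force"])
E
```

```text
clock: 7.32
position: [0.4611, -0.1026, 0.1343]
tool_rot: [-3.139, -0.021, -0.878]
wrist_force: [-0.4, -0.4, -0.1]
width: 0.005
grasp_force: 0.0
[ 0.84370181  1.11799059 -1.47346499  2.09507085  1.23315588  1.27959019
  2.65416693] [ 8.39334402e-04 -2.16764560e-03  6.79320155e-04  1.18182055e-03
  1.09618553e-03  8.28010654e-03 -8.70288660e-05] [ 0.46112263 -0.10261944  0.13430726] [-179.87581552   -1.2055763   -50.29875466] [-0.35404008 -0.42391846 -0.12381743]
```

Positive turn lowers joint 7, so I had the sign backwards. I'll unwind gently and use the other finger side for wing a.

```bash
S='from h import *
o=get_obs();print(np.round(o["joint_pos"],2),o["wrist_force"],o["position"])'
python3 -m creep '[[-1,0,0,-5,3],[-1,0,0,-10,7],[-1,0,0,-15,11],[-1,0,0,-20,16],[-1,0,0,-25,21],[-1,0,0,-30,26],[-1,0,0,-30,31],[-1,0,0,-30,37],[-1,0,0,-30,43],[-1,0,0,-30,49]]'; python3 -c "$S"
python3 -m creep '[[-1,0,0,0,6],[-1,0,0,0,12],[-1,0,0,0,18],[-1,0,0,0,24],[-1,0,0,0,30],[-1,0,0,0,36],[-1,0,0,0,42],[-1,0,0,0,48],[-1,0,0,0,54],[-1,0,0,0,60]]';python3 -c "$S"
```

```text
clock: 8.57
position: [0.4609, -0.1016, 0.1647]
tool_rot: [-3.123, -0.012, -1.735]
wrist_force: [0.1, 0.1, -0.3]
width: 0.002
grasp_force: 0.0
[ 0.84  0.99 -1.4   2.07  1.13  1.17  1.88] [ 0.10142645  0.08638357 -0.26736689] [ 0.46089302 -0.10162427  0.16470288]
clock: 9.82
position: [0.461, -0.1014, 0.1647]
tool_rot: [-3.122, 0.01, -2.782]
wrist_force: [0.3, 0.4, -0.4]
width: -0.001
grasp_force: 0.0
[ 0.79  0.89 -1.22  2.08  1.07  1.01  0.92] [ 0.30706133  0.36265284 -0.43855375] [ 0.46099338 -0.1014444   0.16471378]
```

```bash
python3 - <<'E'
from h import *
a=totool([.4749,-.1552,.066]);print(a)
q=np.radians(58);M=np.array([[np.cos(q),-np.sin(q)],[np.sin(q),np.cos(q)]]);print(a[:2]-M@[20,27])
E
```

```text
[  6.92892227 -53.31091482  99.68653405]
[ 19.22783558 -84.57969688]
```

```bash
python3 -m creep '[[-1,2,-8,0,7],[-1,4,-20,0,15],[-1,7,-32,0,23],[-1,10,-45,0,31],[-1,13,-58,0,39],[-1,16,-70,0,46],[-1,19,-80,0,53],[-1,19,-85,0,58],[-1,19,-85,0,58],[-1,19,-85,0,58]]'; python3 - <<'E'
from h import *
o=get_obs();print(np.round(o["joint_pos"],2),o["wrist_force"],np.degrees(o["tool_rot"]))
print(totool([.4749,-.1552,.066]))
c=capture("wrist");cv2.imwrite("pics/w4.png",cv2.resize(c["color"][150:400,160:480,::-1],None,fx=2.4,fy=2.4))
E
```

```text
clock: 11.08
position: [0.4725, -0.1881, 0.1648]
tool_rot: [-3.139, 0.02, 2.493]
wrist_force: [0.4, -0.2, -0.5]
width: 0.002
grasp_force: 0.0
[ 0.87  0.83 -1.02  1.97  0.95  0.9   0.25] [ 0.37827599 -0.15852628 -0.49308808] [-179.82359887    1.12165317  142.85008747]
[19.89738992 28.01206853 98.38973272]
```

View pics/w4.png

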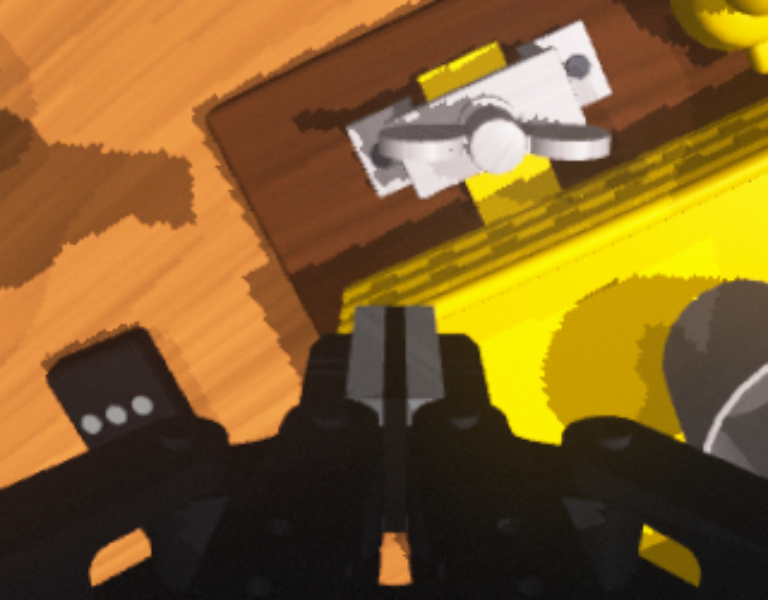

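The wings lie level in the tool frame at (385–605,140), which is along tool y. Wing a is the left one and the descent spot below it is clear. I'll descend behind wing a, then stroke.

```bash
python3 -m creep '[[-1,0,0,30,0],[-1,0,0,60,0],[-1,0,0,80,0],[-1,0,0,92,0],[-1,0,0,98,0],[-1,0,0,98,0]]'; cat >> h.py <<'E'
def st(ts=(),phi=None):
    o=get_obs();print(np.round(o["joint_pos"],2),o["wrist_force"],np.degrees(o["tool_rot"]))
    a=totool([.4749,-.1552,.066]);print("axis",a)
    for t in ts:
        q=np.radians(t);p=[13.5,27]
        print([round(float(a[0]-np.cos(q)*p[0]+np.sin(q)*p[1])),round(float(a[1]-np.sin(q)*p[0]-np.cos(q)*p[1])),t])
E
python3 -c "
from h import *
st(range(5,60,5))"
```

```text
clock: 11.88
position: [0.473, -0.1902, 0.0657]
tool_rot: [-3.138, 0.017, 2.49]
wrist_force: [-0.3, -0.5, -0.4]
width: 0.001
grasp_force: 0.0
[ 0.79  0.97 -0.88  2.03  1.19  0.76  0.06] [-0.29683254 -0.48153253 -0.4289901 ] [-179.78100535    0.99507172  142.69253622]
axis [19.66002801 29.01514093 -0.72017815]
[9, 1, 5]
[11, 0, 10]
[14, -1, 15]
[16, -1, 20]
[19, -1, 25]
[21, -1, 30]
[24, -1, 35]
[27, 0, 40]
[29, 0, 45]
[32, 1, 50]
[34, 2, 55]
```

```bash
python3 -m creep '[[-1,6,1,0,0],[-1,11,0,0,10],[-1,16,-1,0,20],[-1,21,-1,0,30],[-1,27,0,0,40],[-1,32,1,0,50],[-1,36,4,0,60],[-1,40,7,0,70],[-1,40,7,0,70]]'; python3 -c "
from h import *
st(range(5,90,5))"
```

```text
clock: 13.0
position: [0.4451, -0.1603, 0.0655]
tool_rot: [3.126, 0.011, 1.271]
wrist_force: [0.0, -1.2, 0.5]
width: -0.001
grasp_force: 0.1
[ 0.63  0.88 -0.65  2.14  1.19  0.54 -1.24] [ 0.01600326 -1.17576535  0.50254272] [179.12089899   0.60458749  72.835532  ]
axis [13.68580488 26.94367542 -0.27897766]
[3, -1, 5]
[5, -2, 10]
[8, -3, 15]
[10, -3, 20]
[13, -3, 25]
[15, -3, 30]
[18, -3, 35]
[21, -2, 40]
[23, -2, 45]
[26, -1, 50]
[28, 0, 55]
[30, 2, 60]
[32, 3, 65]
[34, 5, 70]
[36, 7, 75]
[38, 9, 80]
[39, 11, 85]
```

```bash
python3 -m creep '[[-1,5,-2,0,10],[-1,10,-3,0,20],[-1,15,-3,0,30],[-1,21,-2,0,40],[-1,26,-1,0,50],[-1,26,-1,0,50]]'; python3 -c "
from h import *
st()"; python3 -m creep '[[-1,-8,0,0,0],[-1,-16,0,-5,0],[-1,-16,0,-40,0],[-1,-16,0,-85,0],[-1,-16,0,-85,-6],[-1,-16,0,-85,-14],[-1,-16,0,-85,-22],[-1,-16,0,-85,-30],[-1,-16,0,-85,-38],[-1,-16,0,-85,-46]]'; python3 -m creep '[[-1,0,0,0,-8],[-1,0,0,0,-16],[-1,0,0,0,-24],[-1,0,0,0,-32],[-1,0,0,0,-40],[-1,0,0,0,-48],[-1,0,0,0,-56],[-1,0,0,0,-64],[-1,0,0,0,-72],[-1,0,0,0,-80]]';python3 -c "
from h import *
st()"
```

```text
clock: 13.75
position: [0.4521, -0.1351, 0.0648]
tool_rot: [3.124, -0.005, 0.401]
wrist_force: [0.2, 0.9, 0.1]
width: -0.003
grasp_force: 0.0
[ 0.47  0.84 -0.47  2.15  1.09  0.41 -2.07] [0.16063723 0.90916906 0.06716957] [179.01911802  -0.29461895  22.98102839]
axis [13.13569452 27.45649033 -0.66978297]
clock: 15.0
position: [0.4354, -0.1411, 0.1496]
tool_rot: [3.126, 0.01, 1.204]
wrist_force: [0.2, -0.2, 0.6]
width: -0.001
grasp_force: 0.0
clock: 16.25
position: [0.4354, -0.1412, 0.1496]
tool_rot: [-3.135, 0.017, 2.601]
wrist_force: [0.4, -1.3, 0.1]
width: -0.002
grasp_force: 0.0
[ 0.87  0.88 -1.17  2.12  1.1   0.95  0.07] [ 0.398006   -1.31210513  0.07923604] [-179.5965088     0.96395885  149.01876695]
axis [-39.62656698   8.93157017  84.18534562]
```

```bash
python3 -m creep '[[-1,-1,1,0,-8],[-1,-2,3,0,-16],[-1,-3,5,0,-24],[-1,-4,7,0,-32],[-1,-6,9,0,-40],[-1,-6,9,0,-47],[-1,-6,9,0,-54],[-1,-6,9,0,-54],[-1,-6,9,0,-54]]';python3 -c "
from h import *
st()
c=capture('wrist');cv2.imwrite('pics/w5.png',cv2.resize(c['color'][150:400,160:480,::-1],None,fx=2.4,fy=2.4))"
```

```text
clock: 17.38
position: [0.4457, -0.1363, 0.1495]
tool_rot: [-3.124, 0.005, -2.747]
wrist_force: [0.2, 0.5, -0.4]
width: -0.001
grasp_force: 0.0
[ 0.9   0.98 -1.32  2.1   1.15  1.1   0.94] [ 0.21427612  0.50968845 -0.38501098] [-179.00322627    0.26966702 -157.41192249]
axis [-19.2809429  -27.22850077  84.12670452]
```

View pics/w5.png

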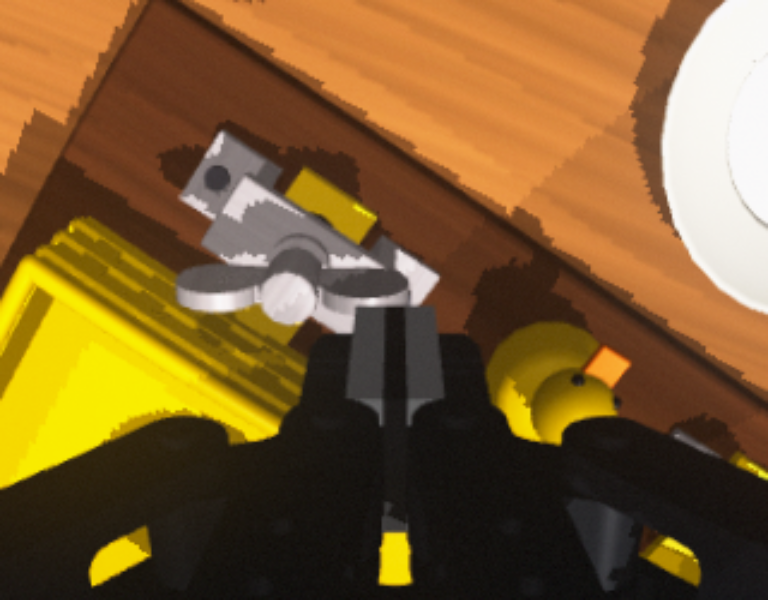

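The wings are level in view, with the hub at (290,297) and wing a on the right at (370,290). The fingers will come down on its front side, and the duck is clear.

```bash
python3 -m creep '[[-1,0,0,30,0],[-1,0,0,60,0],[-1,0,0,76,0],[-1,0,0,84,0],[-1,-3,0,84,0],[-1,-6,0,84,0],[-1,-11,2,84,10],[-1,-16,3,84,20],[-1,-21,3,84,30],[-1,-21,3,84,30]]';python3 -c "
from h import *
st()"; python3 -m creep '[[-1,-1,0,0,2],[-1,-2,0,0,4],[-1,-3,0,0,5],[-1,-3,0,0,5]]';python3 -c "
from h import *
st()"
```

```text
clock: 18.68
position: [0.4658, -0.126, 0.0662]
tool_rot: [-3.129, 0.014, 3.016]
wrist_force: [-0.0, -0.1, -0.3]
width: 0.005
grasp_force: 0.1
[ 0.8   1.1  -1.17  2.1   1.33  1.02  0.3 ] [-0.02962075 -0.11050819 -0.28530426] [-179.27769643    0.79433475  172.78794573]
axis [-12.70669138 -27.76844293   0.7410557 ]
clock: 19.18
position: [0.468, -0.1263, 0.0656]
tool_rot: [-3.131, 0.013, 2.927]
wrist_force: [-1.0, 1.7, 1.9]
width: -0.001
grasp_force: 0.9
[ 0.79  1.1  -1.17  2.1   1.33  1.02  0.22] [-0.95252872  1.65043515  1.90201811] [-179.389905      0.77260839  167.70693526]
axis [-12.85460817 -26.78809715   0.09386922]
```

Now I'll push straight on (tool −x) and watch for the hard stop.

```bash
for i in 1 2; do python3 -m creep '[[-1,-1,0,0,0],[-1,-2,0,0,0],[-1,-2,0,0,0]]' | egrep 'pos|force'; done
```

```text
position: [0.4687, -0.1264, 0.0655]
wrist_force: [-5.3, 2.1, 2.4]
grasp_force: 2.9
position: [0.4692, -0.1265, 0.0654]
wrist_force: [-7.7, 3.3, 4.8]
grasp_force: 4.5
```

```bash
python3 -m creep '[[-1,-2,0,0,0],[-1,-4,0,0,0],[-1,-4,0,0,0],[-1,-4,0,0,0]]' | egrep 'pos|force'; python3 -m creep '[[-1,4,0,0,0],[-1,14,0,0,0],[-1,24,0,0,0],[-1,30,0,-20,0],[-1,40,0,-70,0],[-1,80,0,-110,0],[-1,100,0,-130,0],[-1,100,0,-130,0],[-1,100,0,-130,0]]'; python3 -c "
from h import *
c=capture('wrist');u=proj(c,[.475,-.155,.08],True);u0,v0=int(u[0]-80),int(u[1]-60);print(u0,v0)
cv2.imwrite('pics/w6.png',cv2.resize(c['color'][max(v0,0):v0+130,max(u0,0):u0+170,::-1],None,fx=4,fy=4))
c=capture('top');cv2.imwrite('pics/top6.png',c['color'][:,:,::-1])"
```

```text
position: [0.4702, -0.1266, 0.0653]
wrist_force: [-14.8, 5.5, 8.7]
grasp_force: 7.7
clock: 21.55
position: [0.3776, -0.1056, 0.1939]
tool_rot: [-3.13, 0.014, 2.925]
wrist_force: [0.3, -0.7, 0.1]
width: -0.004
grasp_force: 0.0
212 289
```

View pics/w6.png

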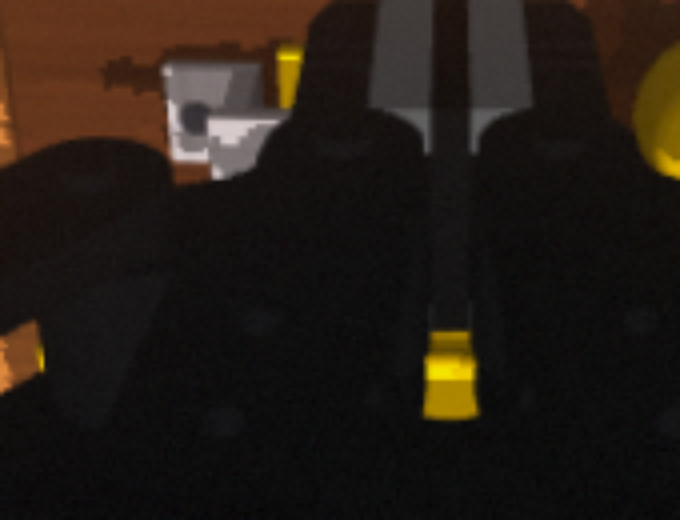

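View pics/top6.png

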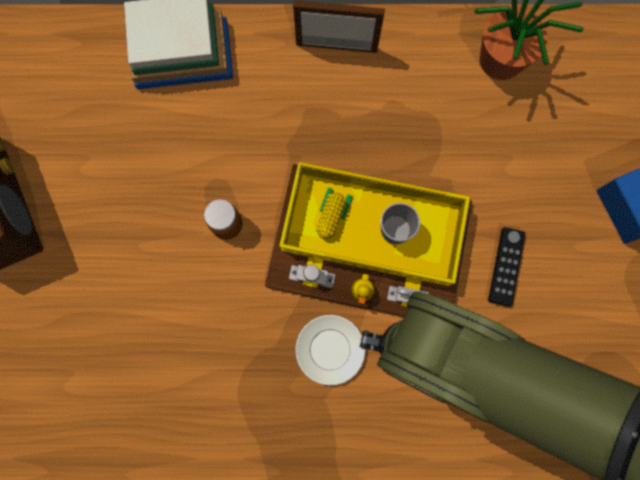

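```bash
python3 -c "
from cell import *
print(hand_in())"
```

```text
the job is handed in; nothing more can be done
None
```

I turned the wing screw clockwise in shut-finger strokes until it pushed back like a hard stop (about 15 N, at the predicted home angle). I then backed the arm clear and handed in at about 22 s; the last top view showed nothing else moved, but I had no clear picture of the seated wings, and one wrong-way tool turn mid-job briefly spiked the wrist force to about 104 N and left joints 3 and 7 at their range limits.

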